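# Find the dial's tight spot and clamp it there

## Task

The round dial of the hand-indexed cell table rubs on its white steady shoe at one place on its rim. Turn the dial round - it has an upright crank handle - and feel where the drag rises; bring it back so that the tightest place stands right at the shoe, then push the toggle clamp's handle fully down to lock the dial there for the fitter. Leave the other things on the bench where they are.

Things in the scene. Friction and masses are not known exactly. Their poses are not given: they have to be found in the camera images.
- rotary_base: Fixed aluminium base plate, 340 x 390 x 10 mm, bolted down in another place and direction in each start. Origin on the dial's vertical axis, at the bench top; z up. In this frame the toggle clamp stands on the +y side and the steady shoe at x 84, y -106 mm, on the dial's rim.
- dial: Aluminium dial, 270 mm across, 12 mm thick, its top 57 mm above the bench; it turns without end, both ways, about its vertical axis (origin, centre of its underside) and stays where it is left. Its x axis points to the crank. Five clear nests with cells, up to 80 mm above the bench. Even drag of about 2 N at the crank; it starts away from the tight spot.
- crank_grip (a point): Centre of the black crank handle that stands upright on the dial, 80 mm from the dial's axis: a grip 24 mm in diameter and 75 mm tall, from 66 to 141 mm above the bench, this point half-way up. The grip revolves freely on its own pin, so that a hand need not turn with the dial.
- steady: Bracket with a sprung white nylon shoe (14 mm tall, 44 to 58 mm above the bench) that just clears the true rim. Origin at the shoe's tip, 10 mm above the bench; x points out from the dial. One unseen smooth high spot, anywhere on the rim, reaching 12 degrees to either side of its crest, presses the shoe back up to 2 mm; drag at the crank then rises to about 14 N, a little sooner than the crest.
- clamp_handle (a joint): Toggle clamp handle, rad: 0 open (the handle leans up, 52 degrees over the level, away from the dial), 0.9 fully down (level, clamped; a firm stop). It stays where it is left; 2 to 8 N at the grip push it down. As it goes down, the clamp's arm swings over and its rubber tip presses on the dial's top near the rim.
- clamp_press (a point): Point on the upper face of the clamp handle's black grip (78 mm long, 16 mm wide, 14 mm thick), 85 mm from the hinge and 23 mm from the outer end: where to push. It moves with the handle.
- clamp_hinge (a point): Hinge of the clamp handle, level, 87 mm above the bench, 192 mm from the dial's axis, straight out along the base's +y. The handle points on outward from it; fully down, the push point is 85 mm further out and 7 mm above this point.
- nut_dish: Bystander: steel dish, 56 mm across, 22 mm high, on the base plate beside the clamp. Origin under its centre.
- hex_key: Bystander: dark steel hex key, 90 x 27 mm, lying on the base plate beside the clamp. Origin under the middle of its long leg.
- caliper: Bystander: caliper, 220 mm long, lying on the bench. Origin under the middle of its beam.
- spare_nest: Bystander: clear block with four holes, 60 x 60 x 36 mm. Origin under its centre.
- oil: Bystander: white oil bottle, 44 mm in diameter, 120 mm tall. Origin under its centre.
- driver: Bystander: screwdriver, 190 mm long, lying on the bench.
- parts_bin: Bystander: grey lipped parts bin, 150 x 100 x 70 mm. Origin under its centre.

How it is judged:
On the way, in this order (a step that is already met when the one before it is completed fails the run):
1. the dial stands with its tight spot against the shoe, the clamp still open (contact force between dial and steady above 9 N and value of joint clamp_handle below 0.4 rad), for 0.2 s.
2. the clamp is closed on the dial with the tight spot still against the shoe (contact force between dial and steady above 9 N and value of joint clamp_handle above 0.82 rad), for 0.2 s.
At the end, for the whole second after the job is handed in: The dial is at rest with the crest of its tight spot within about 6 degrees of the shoe (the rim presses the shoe with more than 9 N of the 14 N at the crest), and the toggle clamp's handle is down (over 0.82 of 0.9 rad) (all of step 2 and angular speed of dial below 0.05 rad/s); the robot touches nothing.
It fails at once if a bystander was moved by more than 30 mm (distance of any of nut_dish, hex_key, caliper, spare_nest, oil, driver, parts_bin from where it was at the start of the episode above 0.03 m).
It also fails if it takes over 72 s, if anything falls off the work surface, if the arm or the gripper's body presses on something with over 40 N, if the wrist force passes 120 N, or if a joint passes its speed limit or range.

## Robot

A 7-joint arm with a two-finger parallel gripper is mounted at the origin on the work surface. World frame = base frame: x ahead of the robot, y to its left, z up, the work surface at z = 0. Lengths are in m, angles in rad, forces in N, time in s.
With the tool pointing down it reaches from about 0.425 to 0.925 m from the base axis. Payload 6.8 kg.
Tool frame: the origin (TCP) lies at the centre of the arm's flange, where the gripper is bolted on; the fingertips stand robot.tip_extent ahead of it and the grasp point (between the pads) lies 155 mm ahead of it (robot.tip_extent is the distance from the TCP to the fingertips, in m); z points along the fingers, y is the direction in which the jaws open and shut (so a half turn about z gives the same grasp; the last joint's range is limited). The gripper opens to 85 mm and grips with 20 to 120 N. Pads are 22 mm wide; open, the fingers measure 114 mm over their backs; the gripper's body (76 mm by 85 mm) begins 54 mm behind the grasp point. The pads swing forward as they close: fully open they stand 13 mm farther back than shut.
Start: joints at [-1.37, 0.477, 0.022, 1.555, -0.011, 1.109, -0.083], TCP at [0.205, 0.643, 0.405] pointing down, gripper open.
Joint ranges: [-2.96, 2.96], [-0.34, 2.1], [-1.41, 1.46], [0.24, 2.44], [-1.37, 4.51], [0.17, 1.92], [-2.96, 2.96]. Speed limits (rad/s): [2.39, 2.39, 3.14, 3.14, 3.14, 3.14, 3.14].

## Interface

Orientations are given as a unit quaternion [w, x, y, z].
In Python, from workcell import robot gives the robot as it stands. The module is installed in compiled form; this text tells all that it offers.
- The arm moves only by the tool jog_arm, never from a script. Its argument "series" is a list of rows, each an object with "slide": the shift along the tool's x, y, z in mm, a list of three; "roll": the turn about the tool's z in degrees. In form: [{"slide": [x, y, z], "roll": roll}, ...]. A call has 1 to 5 rows; each row shifts and turns the commanded pose from where the row before left it, along the tool's axes as they then stand; what a row does not reach is not made up. A row lasts 1/8 s, in which the tool goes at most 62.5 mm and 10.7 degrees, less where a joint would pass 70% of its speed; a pose out of reach is approached as far as the arm can. A call with a gripper value outside its range is refused whole. "grip" is the opening, from 0 (shut) to 1 (fully open), set as the call begins (left out, the last holds). The fingers move at their own pace and stop on an object; "force" is the grip in N (left out, the last holds). Time passes only in rows, so rows that do not move let the fingers close. It gives the time, the measured TCP pose, the force and the opening at its end, in the units of the state.
- robot.get_state(): the state, without advancing time (a new reading comes with each control period).
- robot.get_image(name): name is "scene" or "top"; returns the picture (420x560x3 uint8, red, green, blue); there is no depth.
- robot.camera_params(name): a dict with "intrinsics" (3x3 intrinsics, pixels), "rvec" (rotation vector, rad) and "tvec" (3), from world to camera coordinates, as OpenCV has them. Camera axes: x right, y down, z forward; pixel columns grow to the right and rows downward; lengths in m; the calibration is good to about 2 mm. A picture is of the moment at which its call begins. camera_params takes no time and is no camera call.
- robot.sign_off(): hands the job in, once; it reports no verdict.
The state is a dict: "t": time; "qpos": joint angles; "dq": joint speeds; "joint_efforts": joint torques, N m; "tcp_pos": TCP position; "eef_rot": TCP orientation; "force": force on the tool from outside, world axes, zero at the start; "ft_torque": the same for the moment, N m; "grip_width": finger opening in m.
Only numpy, scipy, OpenCV 4.12 (cv2) and the standard library are available. Lean on these libraries where they do the work, as an engineer would, in place of code of your own. Each camera call takes 0.05 s, during which the arm holds its last target.

## Working session

There is one attempt and no reset: what is moved stays moved. The work goes in short steps, Python scripts to look and compute and a tool call to move; the robot and the scene stay as the last step left them, time stands still between calls to the robot, and variables do not carry over. Pictures are saved under pics/ and viewed, and the job is handed in when it is done.

Besides the shell and the picture viewer there is one more tool, called after "Call:" in YAML: its name, and indented under it one key for each argument. jog_arm: Moves the arm, as the interface text tells. Its arguments: {"type":"object","properties":{"series":{"type":"array","items":{"type":"object","properties":{"slide":{"type":"array","items":{"type":"number"}},"roll":{"type":"number"}}}},"grip":{"type":"number"},"force":{"type":"number"}},"required":["series"]}

```bash
mkdir -p pics; python3 - <<'E'
from workcell import robot
import cv2,numpy as np
for n in ("scene","top"):
    im=robot.get_image(n); cv2.imwrite(f"pics/{n}0.png",im[:,:,::-1])
    print(n,robot.camera_params(n))
print(robot.get_state(), robot.tip_extent)
E
```

```text
scene {'intrinsics': array([[437.06896912,   0.        , 281.39385736],
       [  0.        , 437.06896912, 207.34810923],
       [  0.        ,   0.        ,   1.        ]]), 'rvec': array([ 2.01107493,  1.40391738, -0.59551191]), 'tvec': array([-0.15666733, -0.27723781,  1.71817499])}
top {'intrinsics': array([[408.30744783,   0.        , 274.51725361],
       [  0.        , 408.30744783, 209.27933523],
       [  0.        ,   0.        ,   1.        ]]), 'rvec': array([ 2.17271931, -2.12072165,  0.12156832]), 'tvec': array([-0.03898692,  0.53445134,  1.12862213])}
{'t': 0.1, 'qpos': array([-1.37009441,  0.47773791,  0.02229902,  1.55634592, -0.01151924,
        1.10927389, -0.08308946]), 'dq': array([ 0.00042514, -0.00244098,  0.00014634, -0.00205195, -0.00135251,
       -0.00082717, -0.0002657 ]), 'joint_efforts': array([ 3.00450978e-03, -5.97762108e+01,  1.61272768e+00, -2.81954849e+01,
        1.27598559e-02,  4.89197555e-03, -6.93186053e-06]), 'tcp_pos': array([0.20503559, 0.64285166, 0.40381092]), 'eef_rot': array([-8.51403565e-05,  1.53758111e-01,  9.88108178e-01, -8.14660800e-04]), 'force': array([ 0.17557312, -0.97573998,  0.12329855]), 'ft_torque': array([0.03950908, 0.00330267, 0.06761078]), 'grip_width': 0.08528336613893675} 0.1734
```

View pics/scene0.png

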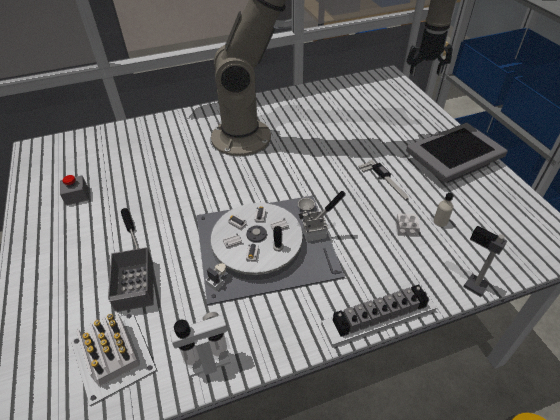

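View pics/top0.png

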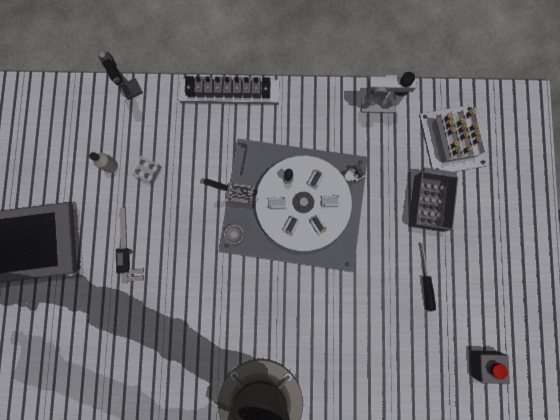

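Scene: dial at about (257,237), crank (278,236), clamp handle (335,200). Top: dial centre (304,203), crank (288,175), clamp (240,192), shoe bracket (352,175). Now I'll zoom in and measure.

```bash
cat > h.py <<'E'
import cv2,numpy as np
from workcell import robot
def cam(n):
    p=robot.camera_params(n);R=cv2.Rodrigues(p['rvec'])[0];return p['intrinsics'],R,np.array(p['tvec']).ravel()
def px2z(n,u,v,z):
    K,R,t=cam(n);d=R.T@np.linalg.inv(K)@np.array([u,v,1.]);c=-R.T@t
    return c+d*(z-c[2])/d[2]
def proj(n,P):
    K,R,t=cam(n);q=K@(R@np.asarray(P,float)+t);return q[:2]/q[2]
def tri(p1,p2):
    A=[]
    for n,(u,v) in (("scene",p1),("top",p2)):
        K,R,t=cam(n);M=K@np.c_[R,t];A+=[u*M[2]-M[0],v*M[2]-M[1]]
    X=np.linalg.svd(np.array(A))[2][-1];return X[:3]/X[3]
E
python3 - <<'E'
from h import *
im=cv2.imread('pics/top0.png');c=im[130:280,210:380];cv2.imwrite('pics/topz.png',cv2.resize(c,None,fx=4.5,fy=4,interpolation=2)[:, :])
c=cv2.resize(c,None,fx=4,fy=4,interpolation=2);cv2.imwrite('pics/topz.png',c)
im2=cv2.imread('pics/scene0.png');cv2.imwrite('pics/scz.png',cv2.resize(im2[180:310,185:355],None,fx=4,fy=4,interpolation=2))
g=cv2.cvtColor(im,cv2.COLOR_BGR2GRAY);m=np.zeros_like(g);m[145:262,245:362]=(g[145:262,245:362]>120)*255
cs=cv2.findContours(m,0,1)[0];k=max(cs,key=cv2.contourArea);e=cv2.fitEllipse(cv2.convexHull(k));print(e)
print(px2z('top',*e[0],.057),e[1][0]/2,proj('top',px2z('top',*e[0],.057)+[.135,0,0]))
E
```

```text
((305.69195556640625, 201.50384521484375), (93.72083282470703, 103.21501922607422), 63.507545471191406)
[ 0.55624842 -0.11304678  0.057     ] 46.860416412353516 [306.42109909 154.47852005]
```

View pics/topz.png

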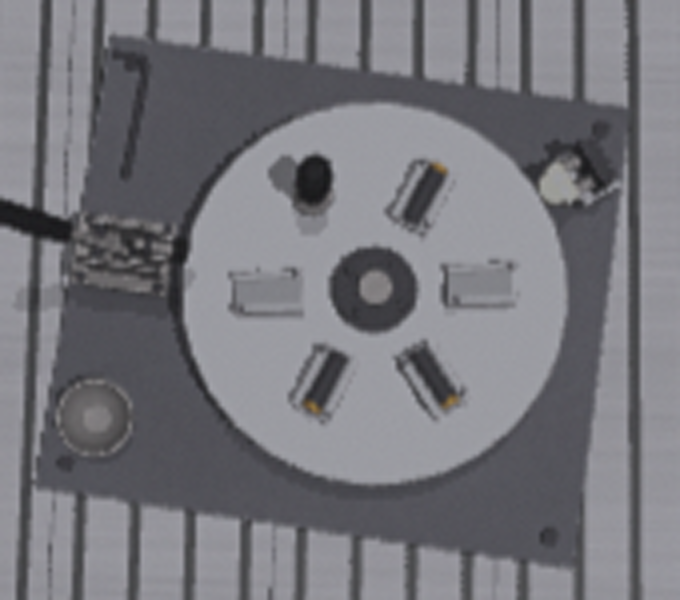

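View pics/scz.png

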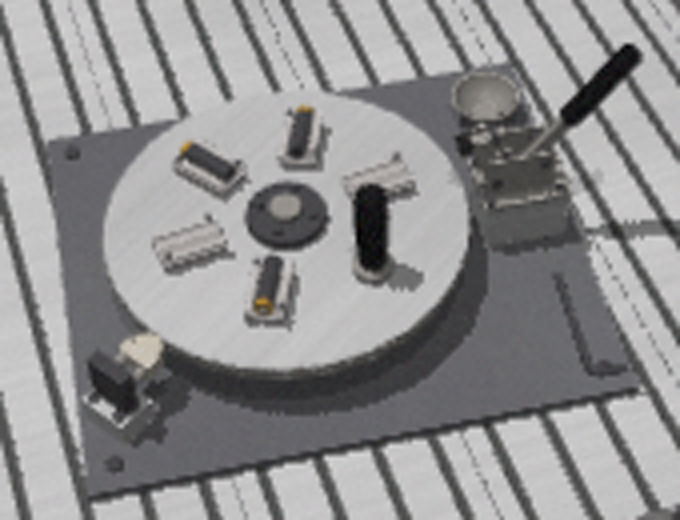

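```bash
python3 - <<'E'
from h import *
np.set_printoptions(precision=4,suppress=True)
T=lambda x,y:(210+(x+.5)/4-.5,130+(y+.5)/4-.5)
S=lambda x,y:(185+(x+.5)/4-.5,180+(y+.5)/4-.5)
C=px2z('top',*T(375,293),.057);print('C',C)
C2=px2z('scene',*S(286,206),.070);print('hub scene',C2, px2z('top',*T(376,287),.075))
cs=[px2z('top',*T(*p),.010) for p in ((110,37),(628,107),(577,567),(37,488))]
for c in cs:print(c)
print('platecen',np.mean(cs,0))
d=(cs[0]-cs[1])+(cs[3]-cs[2]);yb=np.arctan2(d[1],d[0]);d=(cs[0]-cs[3])+(cs[1]-cs[2]);xb=np.arctan2(d[1],d[0])
print(np.degrees([yb,xb]))
th=(yb-np.pi/2+xb)/2;
# crank: top cap
ct=px2z('top',*T(314,168),.141);print('crank',ct,tri(S(370,192),T(314,168)))
cb=px2z('scene',*S(371,270),.060);print(cb)
for c in (ct,cb): print(np.linalg.norm((c-C)[:2]),np.degrees(np.arctan2(*(c-C)[1::-1])))
ex=np.array([np.cos(th),np.sin(th),0]);ey=np.array([-ex[1],ex[0],0])
print('th',np.degrees(th))
C0=C*[1,1,0]
print('shoe',C0+.084*ex-.106*ey, px2z('top',*T(562,185),.058))
hg=C0+.192*ey+[0,0,.087]
print('hinge',hg)
a=np.radians(51.6)
print('press open',hg+ey*(.085*np.cos(a)-.007*np.sin(a))+np.array([0,0,1])*(.085*np.sin(a)+.007*np.cos(a)),'closed',hg+ey*.085+[0,0,.007])
tip=hg+ey*.108*np.cos(a)+np.array([0,0,1])*.108*np.sin(a)
print('tip px',proj('top',tip),proj('scene',tip))
E
```

```text
C [ 0.5522 -0.1066  0.057 ]
hub scene [ 0.5514 -0.1082  0.07  ] [ 0.5538 -0.1063  0.075 ]
[0.7473 0.0911 0.01  ]
[ 0.702  -0.2932  0.01  ]
[ 0.3656 -0.2557  0.01  ]
[0.4119 0.1313 0.01  ]
platecen [ 0.5567 -0.0816  0.01  ]
[83.2255 -6.5896]
crank [ 0.6215 -0.061   0.141 ] [ 0.6209 -0.0634  0.1407]
[ 0.6223 -0.0675  0.06  ]
0.08293027321675192 33.363310813695115
0.08024446707409875 29.178671875752347
th -6.682080795082167
shoe [ 0.6233 -0.2217  0.    ] [ 0.6318 -0.2367  0.058 ]
hinge [0.5746 0.0841 0.087 ]
press open [0.5801 0.131  0.158 ] closed [0.5845 0.1685 0.094 ]
tip px [204.5816 182.2716] [344.0972 190.9683]
```

Geometry is consistent in both views: dial centre (0.552,-0.107), crank (0.621,-0.063), base yaw -6.7°. First align the tool with the world axes.

Call:
jog_arm:
  series:
    - {"slide": [0,0,0],"roll": -9}
    - {"slide": [0,0,0],"roll": -8.7}
    - {"slide": [-22,-40,0],"roll": 0}
    - {"slide": [-22,-40,0],"roll": 0}
    - {"slide": [-22,-40,0],"roll": 0}
  grip: 1
  force: 40

```text
t: 0.72
tcp_pos: [0.2718, 0.5216, 0.4042]
eef_rot: [-0.0, -0.0, 1.0, -0.0]
force: [0.9, 0.4, 0.4]
grip_width: 0.0851
```

Call:
jog_arm:
  series:
    - {"slide": [-29,-48,0],"roll": 0}
    - {"slide": [-29,-48,0],"roll": 0}
    - {"slide": [-29,-48,0],"roll": 0}
    - {"slide": [-29,-48,0],"roll": 0}
    - {"slide": [-29,-48,0],"roll": 0}

```text
t: 1.35
tcp_pos: [0.4167, 0.2813, 0.4046]
eef_rot: [-0.0, -0.0, 1.0, -0.0]
force: [1.0, 0.3, -0.8]
grip_width: 0.0851
```

Call:
jog_arm:
  series:
    - {"slide": [-29,-48,0],"roll": 0}
    - {"slide": [-29,-48,0],"roll": 0}
    - {"slide": [-29,-48,0],"roll": 0}
    - {"slide": [-29,-48,0],"roll": 0}
    - {"slide": [-29,-48,0],"roll": 0}

```text
t: 1.98
tcp_pos: [0.5618, 0.0416, 0.4045]
eef_rot: [-0.0, -0.0, 1.0, 0.0]
force: [0.7, 0.8, 0.6]
grip_width: 0.0855
```

Call:
jog_arm:
  series:
    - {"slide": [-30,-52,0],"roll": 0}
    - {"slide": [-29,-53,0],"roll": 0}
    - {"slide": [0,0,30],"roll": 0}
    - {"slide": [0,0,0],"roll": 0}

```text
t: 2.48
tcp_pos: [0.6193, -0.062, 0.3721]
eef_rot: [-0.003, 0.0, 1.0, 0.0]
force: [0.3, 0.9, 0.5]
grip_width: 0.0851
```

```bash
python3 - <<'E'
from h import *
im=robot.get_image("scene")[:,:,::-1]; cv2.imwrite('pics/s1.png',cv2.resize(im[130:310,185:355],None,fx=4,fy=3.3,interpolation=2))
im=robot.get_image("top")[:,:,::-1]; cv2.imwrite('pics/t1.png',cv2.resize(im[130:280,190:380],None,fx=4,fy=4,interpolation=2))
E
```

```text
(no output)
```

View pics/s1.png

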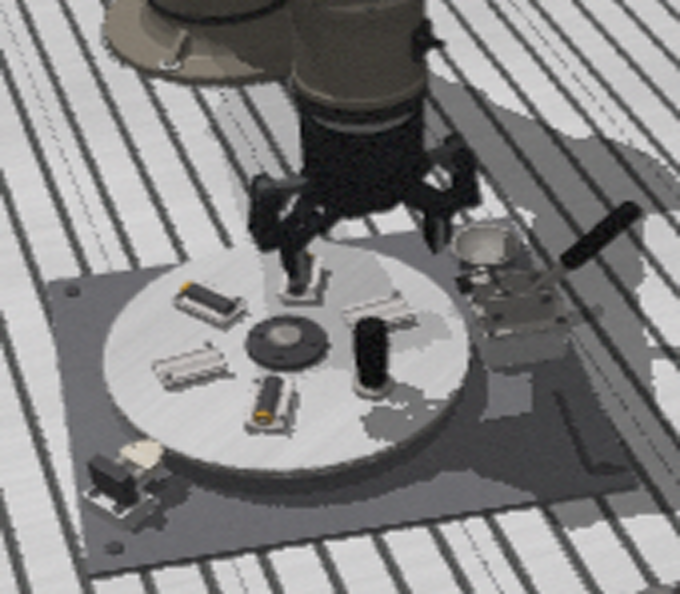

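View pics/t1.png

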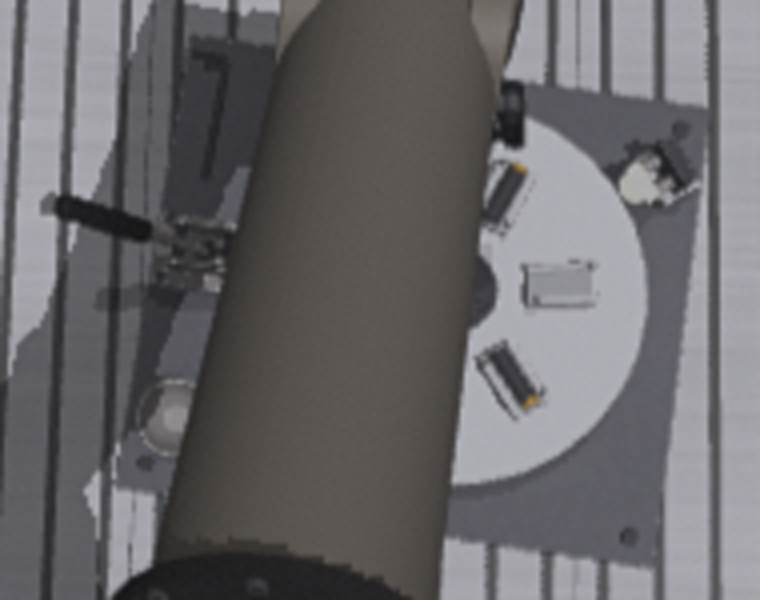

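The scene view shows the gripper above the crank (crank at zoom (372,350)) with the jaws opening along world Y, clear of everything. The top view is blocked by the arm. Descend and grip.

Call:
jog_arm:
  series:
    - {"slide": [-1,-1,35],"roll": 0}
    - {"slide": [-1,0,35],"roll": 0}
    - {"slide": [0,0,34],"roll": 0}
    - {"slide": [0,0,0],"roll": 0}

```text
t: 3.08
tcp_pos: [0.6215, -0.0615, 0.2696]
eef_rot: [-0.002, -0.001, 1.0, 0.0]
force: [-0.6, -0.7, 0.4]
grip_width: 0.0853
```

Call:
jog_arm:
  series:
    - {"slide": [0,0,0],"roll": 0}
    - {"slide": [0,0,0],"roll": 0}
    - {"slide": [0,0,0],"roll": 0}
    - {"slide": [0,0,0],"roll": 0}
    - {"slide": [0,0,0],"roll": 0}
  grip: 0
  force: 40

```text
t: 3.7
tcp_pos: [0.6226, -0.0628, 0.2718]
eef_rot: [0.001, -0.0, 1.0, 0.0]
force: [-1.4, 1.4, 6.9]
grip_width: 0.0229
```

```bash
cat > wp.py <<'E'
import numpy as np,sys
# wp.py cmdX cmdY theta0 step n r : rows in tool slide mm
X,Y,t0,st=map(float,sys.argv[1:5]);n=int(sys.argv[5]);r=80.
u=lambda a:np.array([np.cos(np.radians(a)),np.sin(np.radians(a))])
c=np.array([X,Y]);p0=c.copy()
for i in range(1,n+1):
    p=np.round((p0+r*(u(t0+i*st)-u(t0)))*2)/2
    d=p-c;c=p;print(t0+i*st,[-d[0],d[1]],c)
E
python3 wp.py 622 -63 32 6 60; python3 -c "
from h import *
print(robot.get_state()['force'],robot.get_state()['tcp_pos'])"
```

```text
38.0 [np.float64(5.0), np.float64(7.0)] [617. -56.]
44.0 [np.float64(5.5), np.float64(6.0)] [611.5 -50. ]
50.0 [np.float64(6.0), np.float64(6.0)] [605.5 -44. ]
56.0 [np.float64(6.5), np.float64(5.0)] [599. -39.]
62.0 [np.float64(7.5), np.float64(4.0)] [591.5 -35. ]
68.0 [np.float64(7.5), np.float64(4.0)] [584. -31.]
74.0 [np.float64(8.0), np.float64(2.5)] [576.  -28.5]
80.0 [np.float64(8.0), np.float64(2.0)] [568.  -26.5]
86.0 [np.float64(8.5), np.float64(1.0)] [559.5 -25.5]
92.0 [np.float64(8.0), np.float64(0.0)] [551.5 -25.5]
98.0 [np.float64(8.5), np.float64(-0.5)] [543. -26.]
104.0 [np.float64(8.0), np.float64(-2.0)] [535. -28.]
110.0 [np.float64(8.0), np.float64(-2.0)] [527. -30.]
116.0 [np.float64(8.0), np.float64(-3.5)] [519.  -33.5]
122.0 [np.float64(7.0), np.float64(-4.0)] [512.  -37.5]
128.0 [np.float64(7.0), np.float64(-5.0)] [505.  -42.5]
134.0 [np.float64(6.5), np.float64(-5.5)] [498.5 -48. ]
140.0 [np.float64(5.5), np.float64(-6.0)] [493. -54.]
146.0 [np.float64(5.0), np.float64(-6.5)] [488.  -60.5]
152.0 [np.float64(4.5), np.float64(-7.5)] [483.5 -68. ]
158.0 [np.float
[... 1662 characters left out ...]
5 -150. ]
332.0 [np.float64(-4.5), np.float64(7.0)] [ 625. -143.]
338.0 [np.float64(-3.5), np.float64(7.5)] [ 628.5 -135.5]
344.0 [np.float64(-2.5), np.float64(8.0)] [ 631.  -127.5]
350.0 [np.float64(-2.0), np.float64(8.0)] [ 633.  -119.5]
356.0 [np.float64(-1.0), np.float64(8.5)] [ 634. -111.]
362.0 [np.float64(-0.0), np.float64(8.5)] [ 634.  -102.5]
368.0 [np.float64(0.5), np.float64(8.0)] [633.5 -94.5]
374.0 [np.float64(1.5), np.float64(8.5)] [632. -86.]
380.0 [np.float64(2.5), np.float64(8.0)] [629.5 -78. ]
386.0 [np.float64(3.5), np.float64(7.5)] [626.  -70.5]
392.0 [np.float64(4.0), np.float64(7.5)] [622. -63.]
[-1.41100317  1.40461717  6.87004712] [ 0.6226149  -0.06282517  0.27178702]
```

Call:
jog_arm:
  series:
    - {"slide": [5,7,0],"roll": 0}
    - {"slide": [5.5,6,0],"roll": 0}

```text
t: 3.95
tcp_pos: [0.6121, -0.05, 0.2718]
eef_rot: [0.001, 0.0, 1.0, -0.0]
force: [-0.2, -1.7, 7.4]
grip_width: 0.0232
```

Call:
jog_arm:
  series:
    - {"slide": [6,6,0],"roll": 0}
    - {"slide": [6.5,5,0],"roll": 0}

```text
t: 4.2
tcp_pos: [0.5993, -0.0394, 0.2718]
eef_rot: [0.001, 0.0, 1.0, -0.001]
force: [-0.1, -3.6, 7.0]
grip_width: 0.0233
```

Call:
jog_arm:
  series:
    - {"slide": [7.5,4,0],"roll": 0}
    - {"slide": [7.5,4,0],"roll": 0}

```text
t: 4.45
tcp_pos: [0.5843, -0.0317, 0.2718]
eef_rot: [0.001, 0.0, 1.0, -0.001]
force: [-0.1, -5.7, 7.4]
grip_width: 0.0226
```

Call:
jog_arm:
  series:
    - {"slide": [8,2,0],"roll": 0}
    - {"slide": [8,1.5,0],"roll": 0}

```text
t: 4.7
tcp_pos: [0.5685, -0.0276, 0.2718]
eef_rot: [0.001, 0.0, 1.0, -0.0]
force: [1.8, -2.7, 7.2]
grip_width: 0.023
```

Call:
jog_arm:
  series:
    - {"slide": [8.5,1,0],"roll": 0}
    - {"slide": [8,0,0],"roll": 0}

```text
t: 4.95
tcp_pos: [0.5521, -0.0266, 0.2717]
eef_rot: [0.001, 0.0, 1.0, -0.0]
force: [1.3, -3.7, 6.3]
grip_width: 0.0232
```

Call:
jog_arm:
  series:
    - {"slide": [8.5,-0.5,0],"roll": 0}
    - {"slide": [8,-2,0],"roll": 0}

```text
t: 5.2
tcp_pos: [0.5371, -0.0286, 0.2719]
eef_rot: [0.004, -0.0, 1.0, -0.0]
force: [14.2, 0.7, -6.5]
grip_width: 0.0231
```

Call:
jog_arm:
  series:
    - {"slide": [8,-2,0],"roll": 0}
    - {"slide": [8,-3.5,0],"roll": 0}

```text
t: 5.45
tcp_pos: [0.5233, -0.0327, 0.2719]
eef_rot: [0.007, -0.001, 1.0, 0.0]
force: [19.4, 2.3, -11.7]
grip_width: 0.0225
```

Call:
jog_arm:
  series:
    - {"slide": [7,-4,0],"roll": 0}
    - {"slide": [7,-5,0],"roll": 0}

```text
t: 5.7
tcp_pos: [0.5065, -0.0431, 0.2717]
eef_rot: [0.002, -0.001, 1.0, -0.0]
force: [3.1, -2.4, 6.6]
grip_width: 0.023
```

Call:
jog_arm:
  series:
    - {"slide": [6.5,-5.5,0],"roll": 0}
    - {"slide": [5.5,-6,0],"roll": 0}

```text
t: 5.95
tcp_pos: [0.4941, -0.0549, 0.2718]
eef_rot: [0.002, -0.0, 1.0, -0.0]
force: [4.2, -1.4, 5.0]
grip_width: 0.0233
```

The drag rises between crank angles of about 100° and 120°. Sweep back finely from the far side.

```bash
python3 wp.py 493 -54.5 140 -3 20|sed 's/np.float64//g'; cat > ang.py <<'E'
from h import *
from scipy.spatial.transform import Rotation as Ro
import sys
s=robot.get_state();q=s['eef_rot'];R=Ro.from_quat(np.r_[q[1:],q[0]])
g=s['tcp_pos']+R.apply([0,0,.16]);C=np.array([.5542,-.1059])
v=g[:2]-C;a=np.arctan2(v[1],v[0]);t=np.array([-np.sin(a),np.cos(a)]);f=s['force'][:2]
print('t',s['t'],'ang',round(np.degrees(a),2),'r',round(np.linalg.norm(v)*1e3,1),'Ft',round(f@t,1),'Fr',round(f@v/np.linalg.norm(v),1),'Fz',round(s['force'][2],1),'dq',abs(s['dq']).max().round(3))
E
python3 ang.py
```

```text
137.0 [(-3.0), (3.0)] [496.  -51.5]
134.0 [(-2.5), (3.0)] [498.5 -48.5]
131.0 [(-3.5), (3.0)] [502.  -45.5]
128.0 [(-3.0), (2.5)] [505. -43.]
125.0 [(-3.5), (2.5)] [508.5 -40.5]
122.0 [(-3.5), (2.5)] [512. -38.]
119.0 [(-3.5), (2.0)] [515.5 -36. ]
116.0 [(-3.5), (2.0)] [519. -34.]
113.0 [(-4.0), (1.5)] [523.  -32.5]
110.0 [(-4.0), (2.0)] [527.  -30.5]
107.0 [(-4.0), (1.0)] [531.  -29.5]
104.0 [(-4.0), (1.0)] [535.  -28.5]
101.0 [(-4.0), (1.0)] [539.  -27.5]
98.0 [(-4.0), (1.0)] [543.  -26.5]
95.0 [(-4.5), (0.5)] [547.5 -26. ]
92.0 [(-4.0), (0.0)] [551.5 -26. ]
89.0 [(-4.0), (0.0)] [555.5 -26. ]
86.0 [(-4.5), (0.0)] [560. -26.]
83.0 [(-4.0), (-0.5)] [564.  -26.5]
80.0 [(-4.0), (-0.5)] [568. -27.]
t 5.95 ang 139.37 r 78.3 Ft -1.7 Fr -4.1 Fz 5.0 dq 0.093
```

Call:
jog_arm:
  series:
    - {"slide": [-3,3,0],"roll": 0}
    - {"slide": [-2.5,3,0],"roll": 0}
    - {"slide": [-3.5,3,0],"roll": 0}
    - {"slide": [0,0,0],"roll": 0}

```text
t: 6.45
tcp_pos: [0.5032, -0.0459, 0.2718]
eef_rot: [0.002, -0.0, 1.0, -0.0]
force: [2.5, -2.0, 5.9]
grip_width: 0.0227
```

```bash
python3 ang.py
```

```text
t 6.45 ang 130.06 r 78.3 Ft -0.7 Fr -3.2 Fz 5.9 dq 0.003
```

Call:
jog_arm:
  series:
    - {"slide": [-3,2.5,0],"roll": 0}
    - {"slide": [0,0,0],"roll": 0}

```text
t: 6.7
tcp_pos: [0.5061, -0.0436, 0.2717]
eef_rot: [0.002, 0.0, 1.0, -0.0]
force: [2.3, -3.4, 5.9]
grip_width: 0.0228
```

```bash
python3 ang.py
```

```text
t 6.7 ang 127.43 r 78.4 Ft 0.2 Fr -4.1 Fz 5.9 dq 0.003
```

Call:
jog_arm:
  series:
    - {"slide": [-3.5,2.5,0],"roll": 0}
    - {"slide": [0,0,0],"roll": 0}

```text
t: 6.95
tcp_pos: [0.5095, -0.0411, 0.2717]
eef_rot: [0.002, 0.0, 1.0, -0.0]
force: [1.9, -2.5, 7.1]
grip_width: 0.0229
```

```bash
python3 ang.py
```

```text
t 6.95 ang 124.31 r 78.4 Ft -0.2 Fr -3.1 Fz 7.1 dq 0.004
```

Call:
jog_arm:
  series:
    - {"slide": [-3.5,2.5,0],"roll": 0}
    - {"slide": [0,0,0],"roll": 0}

```text
t: 7.2
tcp_pos: [0.513, -0.0388, 0.2717]
eef_rot: [0.002, 0.0, 1.0, -0.0]
force: [1.8, -4.0, 7.9]
grip_width: 0.0227
```

```bash
python3 ang.py
```

```text
t 7.2 ang 121.27 r 78.5 Ft 0.5 Fr -4.3 Fz 7.9 dq 0.004
```

Call:
jog_arm:
  series:
    - {"slide": [-3.5,2,0],"roll": 0}
    - {"slide": [0,0,0],"roll": 0}

```text
t: 7.45
tcp_pos: [0.5158, -0.0372, 0.2717]
eef_rot: [0.001, 0.0, 1.0, -0.0]
force: [-0.8, -2.5, 11.0]
grip_width: 0.0233
```

```bash
python3 ang.py
```

```text
t 7.45 ang 119.11 r 78.5 Ft 1.9 Fr -1.8 Fz 11.0 dq 0.003
```

Call:
jog_arm:
  series:
    - {"slide": [-3.5,2,0],"roll": 0}
    - {"slide": [0,0,0],"roll": 0}

```text
t: 7.7
tcp_pos: [0.5185, -0.0358, 0.2717]
eef_rot: [-0.001, 0.001, 1.0, -0.001]
force: [-4.4, -5.2, 15.5]
grip_width: 0.0228
```

```bash
python3 ang.py
```

```text
t 7.7 ang 117.2 r 78.5 Ft 6.3 Fr -2.6 Fz 15.5 dq 0.005
```

Call:
jog_arm:
  series:
    - {"slide": [-4,1.5,0],"roll": 0}
    - {"slide": [0,0,0],"roll": 0}

```text
t: 7.95
tcp_pos: [0.5218, -0.0344, 0.2716]
eef_rot: [-0.002, 0.001, 1.0, -0.0]
force: [-8.4, -5.4, 18.7]
grip_width: 0.0228
```

```bash
python3 ang.py
```

```text
t 7.95 ang 114.8 r 78.6 Ft 9.9 Fr -1.4 Fz 18.7 dq 0.006
```

Call:
jog_arm:
  series:
    - {"slide": [-4,2,0],"roll": 0}
    - {"slide": [0,0,0],"roll": 0}

```text
t: 8.2
tcp_pos: [0.5252, -0.0329, 0.2716]
eef_rot: [-0.002, 0.001, 1.0, -0.001]
force: [-10.6, -6.1, 19.9]
grip_width: 0.0234
```

```bash
python3 ang.py
```

```text
t 8.2 ang 112.28 r 78.6 Ft 12.1 Fr -1.7 Fz 19.9 dq 0.008
```

Call:
jog_arm:
  series:
    - {"slide": [-4,1,0],"roll": 0}
    - {"slide": [0,0,0],"roll": 0}

```text
t: 8.45
tcp_pos: [0.5287, -0.0317, 0.2715]
eef_rot: [-0.003, 0.001, 1.0, -0.0]
force: [-13.3, -5.5, 22.7]
grip_width: 0.0232
```

```bash
python3 ang.py
```

```text
t 8.45 ang 109.77 r 78.7 Ft 14.4 Fr -0.6 Fz 22.7 dq 0.008
```

Call:
jog_arm:
  series:
    - {"slide": [-4,1,0],"roll": 0}
    - {"slide": [0,0,0],"roll": 0}

```text
t: 8.7
tcp_pos: [0.533, -0.0302, 0.2716]
eef_rot: [-0.003, 0.001, 1.0, -0.0]
force: [-11.2, -3.4, 21.2]
grip_width: 0.023
```

```bash
python3 ang.py
```

```text
t 8.7 ang 106.29 r 78.7 Ft 11.7 Fr -0.1 Fz 21.2 dq 0.01
```

Call:
jog_arm:
  series:
    - {"slide": [-4,1,0],"roll": 0}
    - {"slide": [0,0,0],"roll": 0}

```text
t: 8.95
tcp_pos: [0.5377, -0.0289, 0.2716]
eef_rot: [-0.002, 0.001, 1.0, -0.0]
force: [-8.1, -2.8, 16.3]
grip_width: 0.0232
```

```bash
python3 ang.py
```

```text
t 8.95 ang 102.49 r 78.9 Ft 8.5 Fr -1.0 Fz 16.3 dq 0.009
```

Call:
jog_arm:
  series:
    - {"slide": [-4,1,0],"roll": 0}
    - {"slide": [0,0,0],"roll": 0}

```text
t: 9.2
tcp_pos: [0.5428, -0.0277, 0.2717]
eef_rot: [-0.0, 0.0, 1.0, -0.0]
force: [-3.0, -3.1, 12.8]
grip_width: 0.0233
```

```bash
python3 ang.py
```

```text
t 9.2 ang 98.36 r 79.0 Ft 3.4 Fr -2.6 Fz 12.8 dq 0.003
```

Call:
jog_arm:
  series:
    - {"slide": [-4.5,0.5,0],"roll": 0}
    - {"slide": [0,0,0],"roll": 0}

```text
t: 9.45
tcp_pos: [0.5481, -0.0269, 0.2717]
eef_rot: [0.001, 0.0, 1.0, -0.0]
force: [-0.4, -2.2, 8.7]
grip_width: 0.0227
```

```bash
python3 ang.py
```

```text
t 9.45 ang 94.18 r 79.1 Ft 0.6 Fr -2.2 Fz 8.7 dq 0.004
```

Call:
jog_arm:
  series:
    - {"slide": [-4,0,0],"roll": 0}
    - {"slide": [0,0,0],"roll": 0}

```text
t: 9.7
tcp_pos: [0.5521, -0.0267, 0.2717]
eef_rot: [0.001, 0.0, 1.0, -0.0]
force: [0.2, -2.5, 7.8]
grip_width: 0.0229
```

```bash
python3 ang.py
```

```text
t 9.7 ang 91.27 r 79.2 Ft -0.2 Fr -2.5 Fz 7.8 dq 0.004
```

Call:
jog_arm:
  series:
    - {"slide": [-4,0,0],"roll": 0}
    - {"slide": [0,0,0],"roll": 0}

```text
t: 9.95
tcp_pos: [0.5561, -0.0267, 0.2717]
eef_rot: [0.001, 0.0, 1.0, -0.0]
force: [-0.1, -2.8, 8.2]
grip_width: 0.0228
```

```bash
python3 ang.py
```

```text
t 9.95 ang 88.4 r 79.2 Ft 0.1 Fr -2.8 Fz 8.2 dq 0.003
```

CW pass: onset at about 120.5°, peak at about 110°, gone by about 95.5°, so the crest is near 108°. Check with a CCW pass.

Call:
jog_arm:
  series:
    - {"slide": [4,0,0],"roll": 0}
    - {"slide": [4,0,0],"roll": 0}
    - {"slide": [0,0,0],"roll": 0}

```text
t: 10.32
tcp_pos: [0.5477, -0.027, 0.2717]
eef_rot: [0.001, 0.0, 1.0, -0.0]
force: [0.0, -2.7, 8.2]
grip_width: 0.0231
```

```bash
python3 ang.py
```

```text
t 10.325 ang 94.53 r 79.1 Ft 0.2 Fr -2.7 Fz 8.2 dq 0.006
```

Call:
jog_arm:
  series:
    - {"slide": [4.5,-0.5,0],"roll": 0}
    - {"slide": [0,0,0],"roll": 0}

```text
t: 10.58
tcp_pos: [0.5434, -0.0275, 0.2717]
eef_rot: [0.001, 0.0, 1.0, -0.0]
force: [-0.3, -3.2, 9.3]
grip_width: 0.0232
```

```bash
python3 ang.py
```

```text
t 10.575 ang 97.63 r 79.0 Ft 0.7 Fr -3.1 Fz 9.3 dq 0.006
```

Call:
jog_arm:
  series:
    - {"slide": [4,-1,0],"roll": 0}
    - {"slide": [0,0,0],"roll": 0}

```text
t: 10.82
tcp_pos: [0.5402, -0.028, 0.2718]
eef_rot: [0.002, 0.0, 1.0, -0.0]
force: [4.2, -2.5, 5.0]
grip_width: 0.0231
```

```bash
python3 ang.py
```

```text
t 10.825 ang 99.71 r 79.0 Ft -3.7 Fr -3.1 Fz 5.0 dq 0.008
```

Call:
jog_arm:
  series:
    - {"slide": [4,-1,0],"roll": 0}
    - {"slide": [0,0,0],"roll": 0}

```text
t: 11.08
tcp_pos: [0.537, -0.0287, 0.2718]
eef_rot: [0.003, -0.0, 1.0, -0.0]
force: [7.7, -1.3, 2.2]
grip_width: 0.023
```

```bash
python3 ang.py
```

```text
t 11.075 ang 101.81 r 78.9 Ft -7.3 Fr -2.8 Fz 2.2 dq 0.005
```

Call:
jog_arm:
  series:
    - {"slide": [4,-1,0],"roll": 0}
    - {"slide": [0,0,0],"roll": 0}

```text
t: 11.32
tcp_pos: [0.5336, -0.0295, 0.2718]
eef_rot: [0.004, -0.0, 1.0, -0.0]
force: [10.1, -2.4, -0.4]
grip_width: 0.0228
```

```bash
python3 ang.py
```

```text
t 11.325 ang 104.19 r 78.8 Ft -9.2 Fr -4.8 Fz -0.4 dq 0.007
```

Call:
jog_arm:
  series:
    - {"slide": [4,-1,0],"roll": 0}
    - {"slide": [0,0,0],"roll": 0}

```text
t: 11.58
tcp_pos: [0.5301, -0.0303, 0.2718]
eef_rot: [0.005, -0.0, 1.0, -0.0]
force: [12.8, -0.6, -4.0]
grip_width: 0.0233
```

```bash
python3 ang.py
```

```text
t 11.575 ang 106.64 r 78.8 Ft -12.1 Fr -4.3 Fz -4.0 dq 0.009
```

Call:
jog_arm:
  series:
    - {"slide": [4,-2,0],"roll": 0}
    - {"slide": [0,0,0],"roll": 0}

```text
t: 11.82
tcp_pos: [0.5261, -0.0318, 0.2719]
eef_rot: [0.005, -0.001, 1.0, 0.0]
force: [12.2, 0.2, -2.7]
grip_width: 0.0229
```

```bash
python3 ang.py
```

```text
t 11.825 ang 109.73 r 78.7 Ft -11.6 Fr -3.9 Fz -2.7 dq 0.007
```

CCW: onset at about 97.5°, peak at about 107.5°. Both passes put the crest at about 108.5°; the dial now stands near 109.5°. Relax the tangential load.

Call:
jog_arm:
  series:
    - {"slide": [-1.5,0.5,0],"roll": 0}
    - {"slide": [0,0,0],"roll": 0}
    - {"slide": [0,0,0],"roll": 0}

```text
t: 12.2
tcp_pos: [0.5266, -0.0319, 0.2718]
eef_rot: [0.003, -0.0, 1.0, 0.0]
force: [7.1, -0.2, 2.5]
grip_width: 0.0229
```

```bash
python3 ang.py
```

```text
t 12.2 ang 109.77 r 78.7 Ft -6.7 Fr -2.6 Fz 2.5 dq 0.002
```

Call:
jog_arm:
  series:
    - {"slide": [-2,0,0],"roll": 0}
    - {"slide": [0,0,0],"roll": 0}

```text
t: 12.45
tcp_pos: [0.5274, -0.0319, 0.2717]
eef_rot: [0.001, -0.0, 1.0, 0.0]
force: [1.7, 0.1, 9.5]
grip_width: 0.0232
```

```bash
python3 ang.py
```

```text
t 12.45 ang 109.63 r 78.6 Ft -1.7 Fr -0.5 Fz 9.5 dq 0.003
```

Call:
jog_arm:
  series:
    - {"slide": [0,0,0],"roll": 0}
    - {"slide": [0,0,0],"roll": 0}
    - {"slide": [0,0,0],"roll": 0}
    - {"slide": [0,0,0],"roll": 0}
  grip: 1

```text
t: 12.95
tcp_pos: [0.5265, -0.0324, 0.2704]
eef_rot: [-0.0, -0.0, 1.0, -0.0]
force: [0.8, -0.5, -0.7]
grip_width: 0.0854
```

Call:
jog_arm:
  series:
    - {"slide": [0,0,-40],"roll": 0}
    - {"slide": [0,0,-50],"roll": 0}
    - {"slide": [0,0,-40],"roll": 0}

```text
t: 13.32
tcp_pos: [0.5266, -0.0325, 0.4025]
eef_rot: [0.0, 0.0, 1.0, 0.0]
force: [0.6, -0.9, -0.1]
grip_width: 0.0854
```

```bash
python3 - <<'E'
from h import *
im=robot.get_image("scene")[:,:,::-1]; cv2.imwrite('pics/s2.png',cv2.resize(im[130:310,185:355],None,fx=4,fy=3.3,interpolation=2))
im=robot.get_image("top")[:,:,::-1]; cv2.imwrite('pics/t2.png',cv2.resize(im[130:280,190:380],None,fx=4,fy=4,interpolation=2))
E
```

```text
(no output)
```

View pics/s2.png

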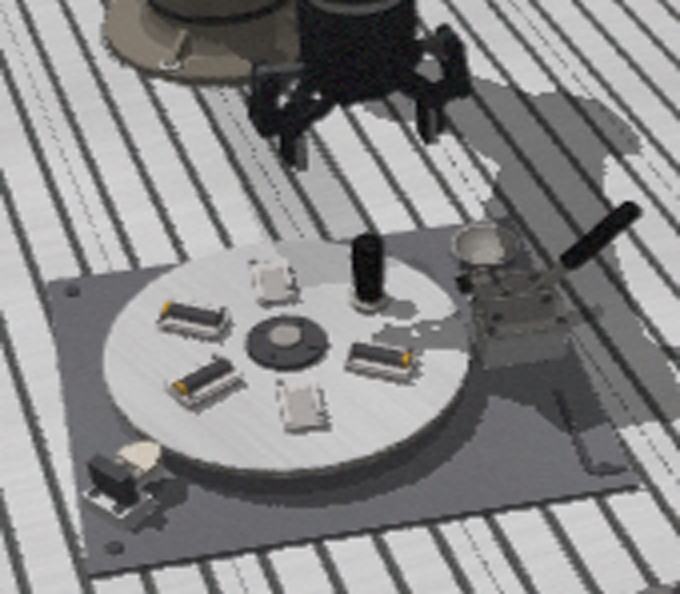

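View pics/t2.png

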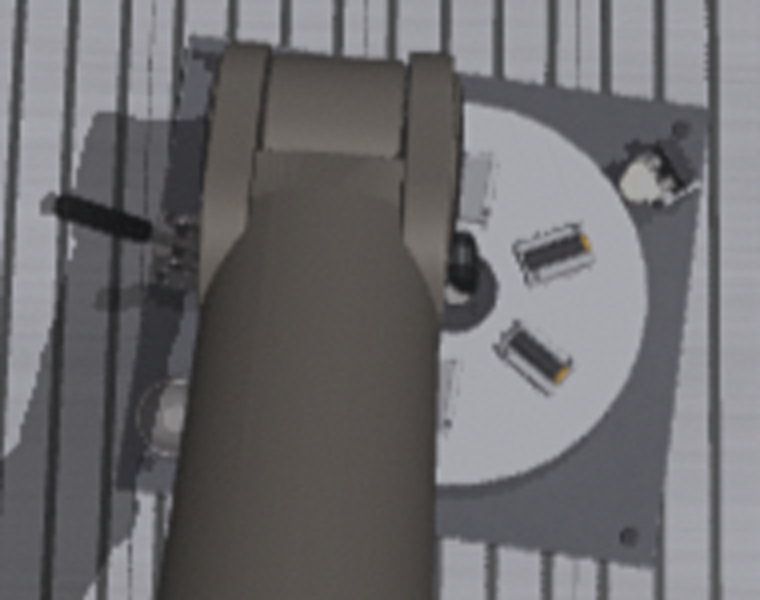

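The release left the dial in place: crank at zoom (368,270) in the scene, nothing else moved, clamp still open. Next, go to the handle with closed fingers.

Call:
jog_arm:
  series:
    - {"slide": [-17,46,0],"roll": 0}
    - {"slide": [-17,46,0],"roll": 0}
    - {"slide": [-17.5,45,0],"roll": 0}
    - {"slide": [0,0,0],"roll": 0}
    - {"slide": [0,0,0],"roll": 0}
  grip: 0

```text
t: 14.05
tcp_pos: [0.5779, 0.1042, 0.3998]
eef_rot: [-0.001, -0.0, 1.0, -0.001]
force: [-0.7, 0.2, -1.3]
grip_width: 0.0002
```

Call:
jog_arm:
  series:
    - {"slide": [0,2,30],"roll": 0}
    - {"slide": [0,2,25],"roll": 0}
    - {"slide": [0,0,0],"roll": 0}

```text
t: 14.42
tcp_pos: [0.5771, 0.1071, 0.3439]
eef_rot: [-0.002, 0.001, 1.0, -0.001]
force: [0.1, 0.7, 0.4]
grip_width: -0.0001
```

```bash
python3 - <<'E'
from h import *
im=robot.get_image("scene")[:,:,::-1]; cv2.imwrite('pics/s3.png',cv2.resize(im[120:300,200:370],None,fx=4,fy=3.3,interpolation=2))
s=robot.get_state();print(s['tcp_pos'],s['grip_width'],s['force'])
E
```

```text
[0.5778597  0.10719801 0.34535383] 0.0003959178937105747 [1.02967135 0.0904471  0.99775279]
```

View pics/s3.png

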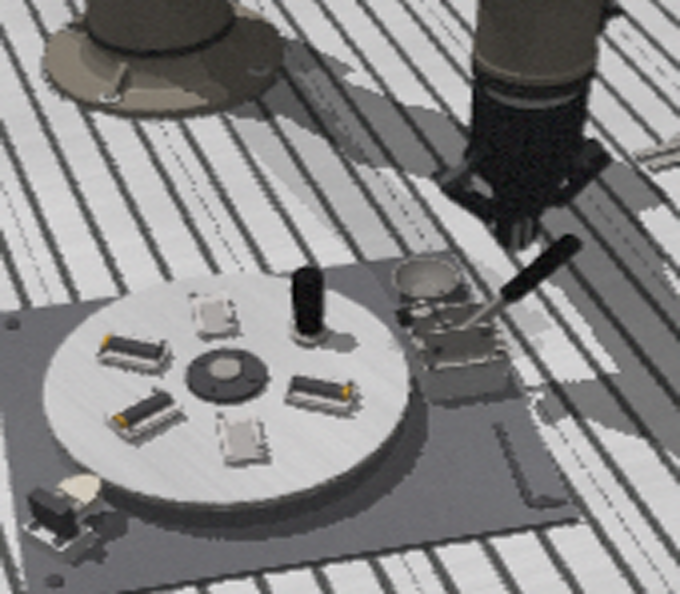

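The fingertips (zoom (517,245)) are above and inside the black grip ((505,300) to (580,240)). Start the push.

Call:
jog_arm:
  series:
    - {"slide": [-0.5,5,7],"roll": 0}
    - {"slide": [-0.5,5,7],"roll": 0}
    - {"slide": [-1,7,5.5],"roll": 0}
    - {"slide": [-0.5,6.5,5.5],"roll": 0}

```text
t: 14.98
tcp_pos: [0.5808, 0.1328, 0.3205]
eef_rot: [0.0, -0.0, 1.0, 0.0]
force: [0.2, 0.5, -0.4]
grip_width: -0.0002
```

Call:
jog_arm:
  series:
    - {"slide": [-0.5,5,5.5],"roll": 0}
    - {"slide": [-0.5,4.5,6],"roll": 0}

```text
t: 15.22
tcp_pos: [0.5819, 0.1423, 0.309]
eef_rot: [0.0, -0.0, 1.0, 0.0]
force: [0.4, -0.9, 2.3]
grip_width: -0.0002
```

Call:
jog_arm:
  series:
    - {"slide": [-0.5,4,6.5],"roll": 0}
    - {"slide": [-0.5,3.5,6.5],"roll": 0}

```text
t: 15.48
tcp_pos: [0.5827, 0.1495, 0.2957]
eef_rot: [0.0, -0.0, 1.0, 0.0]
force: [0.3, -0.3, 1.5]
grip_width: 0.0001
```

Call:
jog_arm:
  series:
    - {"slide": [-0.5,3,7],"roll": 0}
    - {"slide": [-0.5,3.5,7],"roll": 0}

```text
t: 15.72
tcp_pos: [0.5836, 0.1554, 0.2815]
eef_rot: [-0.0, 0.0, 1.0, -0.0]
force: [-0.9, -1.5, 1.3]
grip_width: -0.0001
```

Call:
jog_arm:
  series:
    - {"slide": [-0.5,4,7],"roll": 0}
    - {"slide": [-0.5,4,7],"roll": 0}
    - {"slide": [0,0,0],"roll": 0}

```text
t: 16.1
tcp_pos: [0.5847, 0.1638, 0.2677]
eef_rot: [-0.0, -0.0, 1.0, -0.0]
force: [-0.1, -0.4, 0.2]
grip_width: 0.0
```

Call:
jog_arm:
  series:
    - {"slide": [0,0,2],"roll": 0}
    - {"slide": [0,0,0],"roll": 0}

```text
t: 16.35
tcp_pos: [0.5848, 0.1639, 0.2674]
eef_rot: [0.0, -0.0, 1.0, 0.0]
force: [-4.2, -2.2, 12.5]
grip_width: -0.0
```

Call:
jog_arm:
  series:
    - {"slide": [0,0,1.5],"roll": 0}
    - {"slide": [0,0,0],"roll": 0}
    - {"slide": [0,0,0],"roll": 0}

```text
t: 16.73
tcp_pos: [0.5848, 0.1638, 0.2673]
eef_rot: [0.0, -0.0, 1.0, 0.001]
force: [-7.5, -2.9, 24.3]
grip_width: -0.0001
```

Call:
jog_arm:
  series:
    - {"slide": [0,0,-30],"roll": 0}
    - {"slide": [0,0,-50],"roll": 0}
    - {"slide": [0,50,-20],"roll": 0}
    - {"slide": [0,50,0],"roll": 0}
    - {"slide": [0,50,0],"roll": 0}

```text
t: 17.35
tcp_pos: [0.5843, 0.3157, 0.365]
eef_rot: [0.0, -0.0, 1.0, 0.001]
force: [1.7, -0.0, -0.5]
grip_width: 0.0001
```

Call:
jog_arm:
  series:
    - {"slide": [0,50,0],"roll": 0}
    - {"slide": [0,50,0],"roll": 0}
    - {"slide": [0,0,0],"roll": 0}
    - {"slide": [0,0,0],"roll": 0}

```text
t: 17.85
tcp_pos: [0.5845, 0.4135, 0.364]
eef_rot: [-0.0, -0.0, 1.0, -0.0]
force: [0.7, 0.1, 0.5]
grip_width: -0.0
```

```bash
python3 - <<'E'
from h import *
im=robot.get_image("scene")[:,:,::-1]; cv2.imwrite('pics/s4.png',cv2.resize(im[130:310,185:355],None,fx=4,fy=3.3,interpolation=2))
im=robot.get_image("top")[:,:,::-1]; cv2.imwrite('pics/t4.png',cv2.resize(im[130:280,190:380],None,fx=4,fy=4,interpolation=2))
s=robot.get_state();print(s['t'],s['tcp_pos'],s['force'])
E
```

```text
17.95 [0.58520998 0.41199951 0.36455422] [-0.14272216 -0.80562     0.36731039]
```

View pics/s4.png

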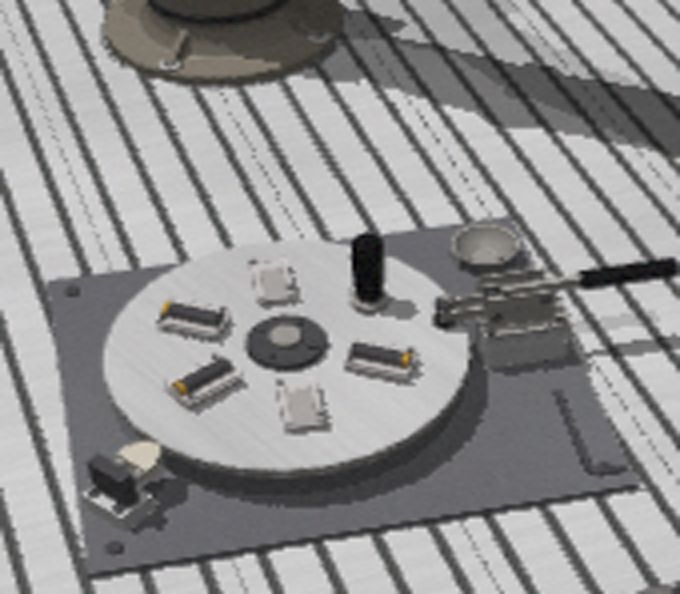

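View pics/t4.png

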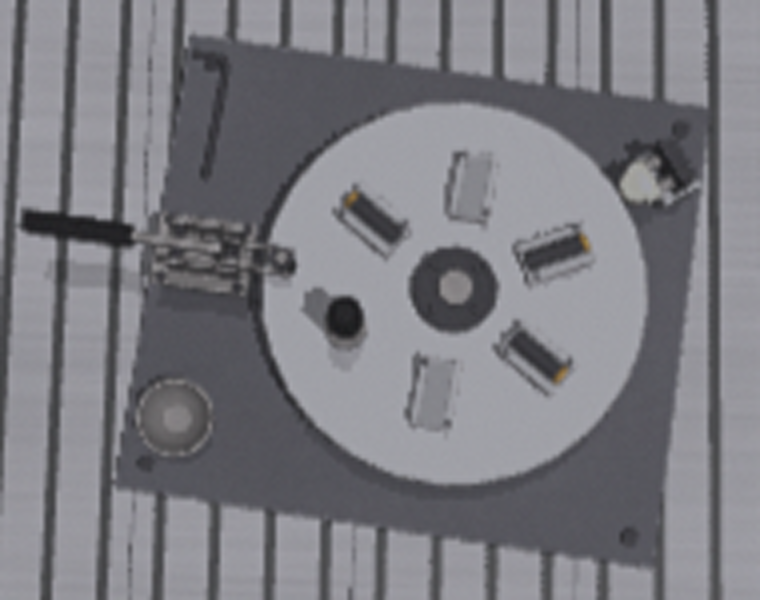

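```bash
python3 - <<'E'
from h import *
C=np.array([.5522,-.1066])
for p,z in ((px2z('top',190+345.5/4-.375,130+312/4-.375,.141),.141),(px2z('scene',185+370/4-.375,130+300/3.3-.375,.06),.06)):
    v=p[:2]-C;print(p,np.linalg.norm(v),np.degrees(np.arctan2(v[1],v[0])))
a,b=cv2.imread('pics/s2.png'),cv2.imread('pics/s4.png')
print(cv2.absdiff(a[250:460,150:330],b[250:460,150:330]).mean(), cv2.absdiff(a[225:310,345:390],b[225:310,345:390]).mean())
E
```

```text
[ 0.52578894 -0.03167489  0.141     ] 0.07944378971917705 109.41752416915257
[ 0.52463704 -0.03403011  0.06      ] 0.0776279968587489 110.79740836427445
2.571957671957672 7.537516339869281
```

```bash
python3 -c "
from workcell import robot
print(robot.sign_off())"
```

```text
the job is handed in; nothing more can be done
None
```

The dial is locked with its tight spot at the shoe, and I handed the job in at about 18 s of the 72 s allowed. The robot gave no verdict, and it has no direct reading of the shoe force or the clamp joint.

**Finding the tight spot:** I gripped the crank and turned the dial until the drag rose, then swept across that place slowly both ways.

| Direction | Drag starts to rise (crank angle) | Peak drag at the crank | Peak at (crank angle) |
|---|---|---|---|
| Clockwise | about 120.5° | about 14 N | about 110° |
| Counter-clockwise | about 97.5° | about 12 N | about 107.5° |

The peaks and rise points put the crest at 108–109°. I left the dial at about 109.6°, took the load off the crank and let go.

**Locking:** I pushed the clamp handle down with the closed fingers to its firm stop, where the force rose to 24 N at the calculated level height.

**Last checks:**
- **Clamp:** the final pictures show the handle level and the rubber tip on the dial.
- **Dial:** the crank stands at 109.4° in the top view and 110.8° in the scene view. These differ by 1.4°, but both are well within the 6° allowed around the crest.
- **Bench:** in the last pictures, which cover only the base plate area, the dish and hex key were in place. I didn't photograph the other bystanders again at the end. The robot was clear of everything.

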